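# Seat the chai carrier on its pull-out tray

## Task

Put the steel chai-glass carrier onto the pull-out tray of the wooden stand, so that its four corner lugs drop fully into the four sockets and it sits flush on the rails, level and lined up with the tray. The pull-out tray may have been left a little in or out on its stiff runners, so feel for the sockets: set the carrier down without banging, forcing or dropping it, let go of it, and leave the glasses, tin, round tray and saucepan undisturbed.

Things in the scene. Friction and masses are not known exactly. Their poses are not given: they have to be found in the camera images.
- carrier_grip (a point): Loose steel chai-glass carrier, 0.3 to 0.65 kg, balanced about this point: the centre of its raised wooden handle bar, where to grip it (bar 90 mm long in x, 14 wide in y, 20 tall, on two 10 mm posts at x = +-40 mm); z up. Deck 240 x 170 mm (x, y) with an 18 mm rim; its underside is 85 mm below this point. A half turn about z makes no difference.
- carrier: The same carrier, same axes; origin 97 mm below the handle point, level with the ends of its lugs. Under the deck are four round lugs, 12 mm diameter, 12 mm long, at x = +-90, y = +-70 mm, tapering over the last 2 mm to 10 mm diameter. It stands on them on the counter at first.
- stand_mid (a point): Fixed stand: point over the middle of its dark wooden plinth (250 x 170 x 20 mm), level with the rail tops, 50 mm above the counter; x along the slide, z up. The middle of the steel pull-out tray lies anywhere up to 20 mm from this point along +x or -x; this shift is not measured; across (y) it is exact. Carrier home: handle point 85 mm above this point; lugs on the rails: 97 mm.
- stand: The same stand, same axes, origin on the counter 50 mm lower. Its pull-out tray is 280 x 174 mm (x, y), bail pull at the -x end, with flat rails 34 mm wide along both long sides at y = +-70 mm; each rail has two square sockets 15 x 15 mm, 24 mm deep, at x = +-90 mm from the tray's own middle. The runners are stiff: it takes about 50 N to shift the tray.
- glass0_mid (a point): chai glass 1: clear, tapered, open, 62 mm across the rim, 78 mm high; loose bystander; point at its centre, 39 mm up
- glass1_mid (a point): chai glass 2: clear, tapered, open, 62 mm across the rim, 78 mm high; loose bystander; point at its centre, 39 mm up
- glass2_mid (a point): chai glass 3: clear, tapered, open, 62 mm across the rim, 78 mm high; loose bystander; point at its centre, 39 mm up
- glass3_mid (a point): chai glass 4: clear, tapered, open, 62 mm across the rim, 78 mm high; loose bystander; point at its centre, 39 mm up
- tin_mid (a point): closed orange spice tin, 94 mm diameter, 105 mm high; loose bystander; point 50 mm above its foot
- plate_mid (a point): round steel tray, 260 mm diameter, 20 mm high; loose bystander; point 10 mm above its underside
- pan_mid (a point): steel saucepan 160 mm diameter, 85 mm high, handle 120 mm long towards its +y, standing on a fixed white induction plate (350 x 290 mm, 55 mm high) at the left of the counter; loose bystander; point 42 mm above its foot

How it is judged (in metres and radians):
At the end, for the whole second after the job is handed in: The carrier rests with all four lugs in the sockets and its deck on the rails: handle point 82 to 88 mm above the stand point, within 26 mm of it along the slide and 6 mm across, turned no more than 0.06 rad from the stand (a half turn is fine), tilted less than 0.03 rad, and still (z of carrier_grip in the frame of stand_mid between 0.082 and 0.088 m and x of carrier_grip in the frame of stand_mid between -0.026 and 0.026 m and y of carrier_grip in the frame of stand_mid between -0.006 and 0.006 m and angle between the x axis of carrier_grip and the x axis of stand_mid, either way round below 0.06 rad and angle between carrier_grip's own z axis and vertical below 0.03 rad and linear speed of carrier below 0.02 m/s and angular speed of carrier below 0.1 rad/s); the robot touches nothing.
It fails at once if carrier and stand press on each other with more than 60 N (banged or forced) (contact force between carrier and stand above 60 N).
It fails at once if the carrier moves faster than 0.45 m/s close over the stand (dropped) (z of carrier_grip in the frame of stand_mid below 0.125 m and x of carrier_grip in the frame of stand_mid between -0.06 and 0.06 m and y of carrier_grip in the frame of stand_mid between -0.06 and 0.06 m and linear speed of carrier above 0.45 m/s).
It fails at once if a glass, the tin, the round tray or the saucepan is shifted by more than 25 mm (distance of any of glass0_mid, glass1_mid, glass2_mid, glass3_mid, tin_mid, plate_mid, pan_mid from where it was at the start of the episode above 0.025 m).
It also fails if it takes over 61 s, if anything falls off the work surface, if the arm or the gripper's body presses on something with over 40 N, if the wrist force passes 120 N, or if a joint passes its speed limit or range.

## Robot

A 6-joint arm with a two-finger parallel gripper is mounted at the origin on the work surface. World frame = base frame: x ahead of the robot, y to its left, z up, the work surface at z = 0. Lengths are in mm, angles in rad, forces in N, time in s.
With the tool pointing down it reaches from about 300 to 775 mm from the base axis. Payload 14.6 kg.
Tool frame: the origin (TCP) lies between the finger pads; the fingertips stand 19 mm ahead of it and the grasp point (between the pads) is the TCP; z points along the fingers, y is the line along which they close (so a half turn about z gives the same grasp; the last joint's range is limited). The gripper opens to 94 mm and grips with 3 to 60 N. Pads are 16 mm wide; open, the fingers measure 119 mm over their backs; the gripper's body (75 mm by 177 mm) begins 78 mm behind the grasp point.
Start: joints at [1.142, 0.3, 1.521, -0, 1.321, -0.067], TCP at [194.674, 514.385, 224.446] pointing down, gripper open.
Joint ranges: [-3.03, 3.03], [-0.79, 2.21], [0.23, 2.52], [-1.04, 4.18], [0, 3.07], [-2.55, 2.55]. Speed limits (rad/s): [2.22, 2.22, 2.57, 3.14, 3.14, 3.14].

## Interface

Orientations are given as [roll, pitch, yaw] about the fixed x, y, z axes, in that order (R = Rz(yaw) Ry(pitch) Rx(roll)).
In Python, from cell import monitor, imaging, job, find_in, trace gives the robot as it stands. The module is installed in compiled form; this text tells all that it offers.
- The arm moves only by the tool arm_command, never from a script. Its argument "steps" is a list of rows, each a list of 5 numbers: the opening, from 0 (shut) to 1 (fully open), then the shift along the tool's x, y, z in mm, then the turn about the tool's z in degrees. In form: [[gripper, dx, dy, dz, turn], ...]. A call has 1 to 20 rows; each row is the pose to reach, as a shift and turn from the pose commanded when the call began, along the tool's axes at that moment; what a row does not reach only later rows make up. A row lasts 1/8 s, in which the tool goes at most 62.5 mm and 10.7 degrees, less where a joint would pass 70% of its speed; a pose out of reach is approached as far as the arm can. A call with a gripper value outside its range is refused whole. The fingers move at their own pace and stop on an object; "force" is the grip in N (left out, the last holds). Time passes only in rows, so rows that repeat a pose let the fingers close. It gives the time, the measured TCP pose, the force, the opening and the grip force at its end, in the units of the state.
- monitor.read_state(): the state, without advancing time (a new reading comes with each control period).
- imaging.camera(name): name is "side" or "top"; returns a dict with "img" (480x640x3 uint8, red, green, blue), "mtx" (3x3 intrinsics, pixels), "view" (4x4, takes a point from world to camera coordinates). Camera axes: x right, y down, z forward; pixel columns grow to the right and rows downward; lengths in mm; the calibration is good to about 2 mm. A picture is of the moment at which its call begins. There is no depth.
- job.sign_off(): hands the job in; it is judged then, once.
Trained networks look in a picture, given as the dict that the camera call returned (one of the last four; its "shot" number tells which), for a name from the list of things; names that differ only in an ending like _2 or _b are one class to them, and where a whole thing is asked for, a point or a joint stands for the part that bears it (a point fixed in the world has none). Each returns a list of dicts, best first, with "p" (0 to 1); they miss things now and then, are a little off and sometimes report something else, mostly with a low value. They report only what shows in the picture. A call takes as long as a camera call.
- find_in(picture, target): "rect" ([centre column, centre row, width, height] in pixels, round what is visible of it).
- trace(picture, target): "region" (480x640 bool, what is visible of it) and "rect" ([centre column, centre row, width, height] in pixels, round what is visible of it).
The state is a dict: "clock": time; "joints": joint angles; "qd": joint speeds; "effort": joint torques, N m; "eef_pos": TCP position; "eef_rot": TCP orientation; "wrist_force": force on the tool from outside, world axes, zero at the start; "moment": the same for the moment, N m; "finger_gap": finger opening in mm; "finger_force": force on a finger pad.
Only numpy, scipy, OpenCV 4.12 (cv2) and the standard library are available. Lean on these libraries where they do the work, as an engineer would, in place of code of your own. Each camera call takes 0.05 s, during which the arm holds its last target. There are 200 camera calls.

## Working session

There is one attempt and no reset: what is moved stays moved. The work goes in short steps, Python scripts to look and compute and a tool call to move; the robot and the scene stay as the last step left them, time stands still between calls to the robot, and variables do not carry over. Pictures are saved under pics/ and viewed, at most 10 in all, crops included, and the job is handed in when it is done.

Besides the shell and the picture viewer there is one more tool, called as a command line: name --pt "numbers of a row" for each row, then --argument value for the rest. arm_command: Moves the arm, as the interface text tells. Its arguments: {"type":"object","properties":{"steps":{"type":"array","items":{"type":"array","items":{"type":"number"}}},"force":{"type":"number"}},"required":["steps"]}

```bash
mkdir -p pics; cat > h.py <<'E'
import numpy as np, cv2
from cell import monitor, imaging, job, find_in, trace
def ray(c,u,v):
    V=np.array(c["view"]);K=np.array(c["mtx"]);R=V[:3,:3];o=-R.T@V[:3,3]
    return o,R.T@np.linalg.inv(K)@np.array([u,v,1.])
def at(c,u,v,z):
    o,d=ray(c,u,v);return (o+d*(z-o[2])/d[2]).round(1)
def px(c,P):
    V=np.array(c["view"]);p=np.array(c["mtx"])@(V[:3,:3]@np.array(P)+V[:3,3]);return (p[:2]/p[2]).round(1)
def save(c,n): cv2.imwrite(f"pics/{n}.png",c["img"][:,:,::-1])
E
python3 - <<'E'
from h import *
s=monitor.read_state();print(s["eef_pos"],s["eef_rot"],s["clock"])
cs={n:imaging.camera(n) for n in("top","side")}
for n,c in cs.items():
    save(c,n+"0");print(n,ray(c,320,240)[0].round(0))
    for t in("carrier_grip","carrier","stand","stand_mid","glass0_mid","tin_mid","plate_mid","pan_mid"):
        for f in find_in(c,t)[:4 if 'glass' in t else 2]: print(n,t,round(f["p"],2),np.round(f["rect"],1))
E
```

```text
[194.5728177  514.15782315 223.87768943] [-3.14038805e+00 -5.62635136e-05  2.77983039e+00] 0.0
top [ 467.  -14. 1641.]
top carrier_grip 0.56 [395.1 254.2  74.1  95.1]
top carrier 0.9 [388.6 255.2  74.4  92.4]
top stand 0.8 [247.9 248.5  70.9  97.8]
top stand 0.61 [324.1 173.2  32.2  37. ]
top glass0_mid 0.91 [326.9 279.4  17.9  24.9]
top glass0_mid 0.73 [389.1 254.6  75.6  89. ]
top tin_mid 0.68 [321.4 172.   33.8  32. ]
top plate_mid 0.71 [523.3 304.1  86.4  86.1]
top pan_mid 0.7 [115.5 266.9  65.2 104.6]
side [ -416. -1041.   971.]
side carrier_grip 0.39 [364.8 230.8  35.   45.8]
side carrier 0.79 [363.  305.8 115.7  66.1]
side carrier 0.68 [330.2 252.4  19.6  31.5]
side stand 0.69 [261.4 240.6 105.1  66.1]
side stand_mid 0.73 [258.5 240.1 106.3  70.3]
side glass0_mid 0.77 [287.7 278.2  23.   32.9]
side glass0_mid 0.58 [393.6 244.9  22.1  31.9]
side tin_mid 0.97 [365.2 231.   35.8  45. ]
side plate_mid 0.78 [452.7 417.1 124.2  97.1]
side pan_mid 0.82 [170.7 184.4  78.4  55.9]
```

```bash
python3 -c "
import cv2
a=cv2.imread('pics/top0.png')[140:340,180:450];cv2.imwrite('pics/top0c.png',cv2.resize(a,None,fx=2.96,fy=2.96,interpolation=cv2.INTER_CUBIC)[:600,:800])
a=cv2.imread('pics/side0.png')[180:360,190:430];cv2.imwrite('pics/side0c.png',cv2.resize(a,None,fx=3.33,fy=3.33,interpolation=cv2.INTER_CUBIC)[:600,:800])"
```

```text
(no output)
```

View pics/top0c.png

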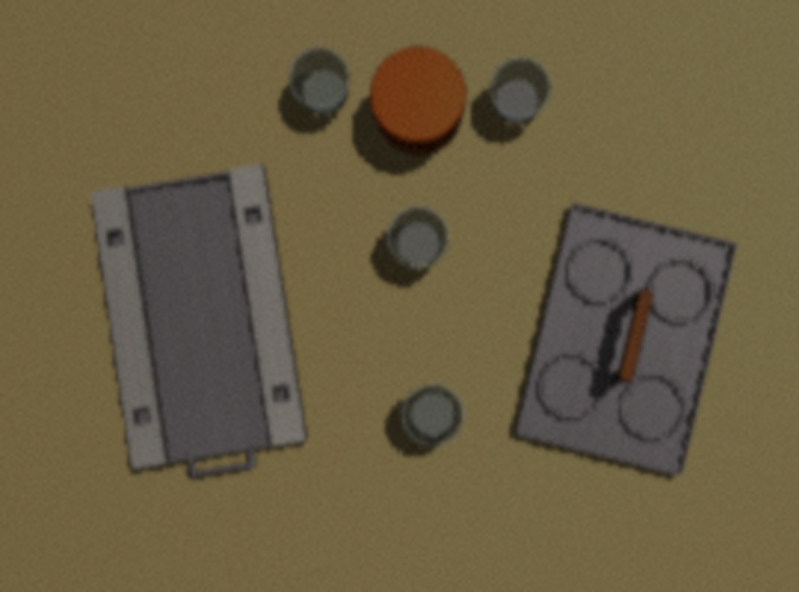

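View pics/side0c.png

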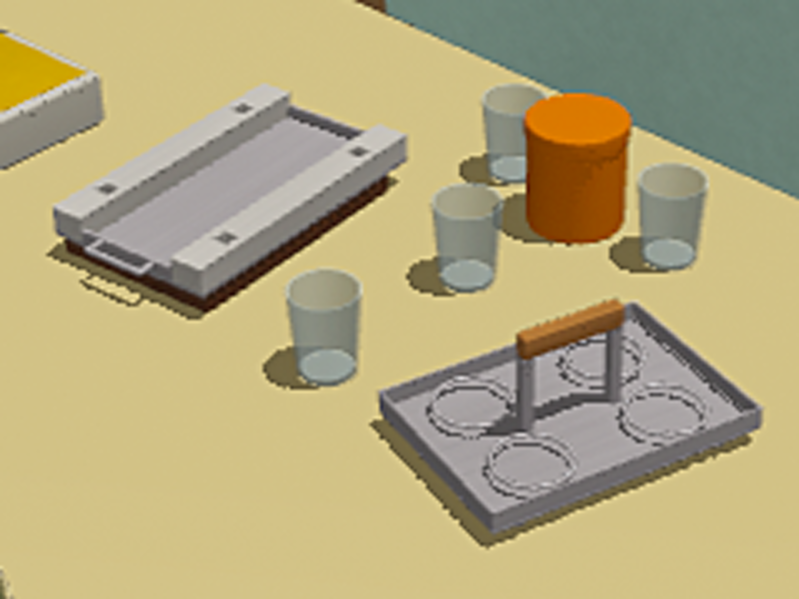

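The top crop shows the tray's four sockets at crop px (115,237), (253,215), (281,393), (142,415) and the handle bar at (637,335). The side crop shows both objects clear, with the four sockets visible and glasses standing between them.

```bash
cat > m.py <<'E'
from h import *
def sock(c,uv,r=4):
    g=c["img"].astype(float).mean(2); u,v=np.round(uv).astype(int)
    p=g[v-r:v+r+1,u-r:u+r+1]; w=np.clip(np.median(p)*0.88-p,0,None)
    yy,xx=np.mgrid[v-r:v+r+1,u-r:u+r+1]; return (w*xx).sum()/w.sum(),(w*yy).sum()/w.sum()
def bar(c,box):
    x0,y0,x1,y1=box; h=cv2.cvtColor(c["img"],cv2.COLOR_RGB2HSV)[y0:y1,x0:x1]
    m=((h[...,0]<16)&(h[...,1]>120)).astype(np.uint8); yy,xx=np.nonzero(m)
    return np.array([xx.mean()+x0,yy.mean()+y0]), cv2.minAreaRect(np.float32(np.c_[xx+x0,yy+y0])), len(xx)
E
python3 - <<'E'
from m import *
c=imaging.camera("top"); s=imaging.camera("side")
T=np.array([(115,237),(253,215),(281,393),(142,415)])/2.96+[180,140]
S=np.array([(243,107),(358,151),(226,237),(106,188)])/3.33+[190,180]
for n,k,P in(("top",c,T),("side",s,S)):
    Q=[at(k,*sock(k,p),50) for p in P]; Q=np.array(Q)[:,:2]; print(n,Q.tolist(),Q.mean(0),"sides",[np.linalg.norm(Q[i]-Q[i-1]).round(1) for i in range(4)])
    d=(Q[0]+Q[1]-Q[2]-Q[3]);print(" yaw(+x away from bail)",np.arctan2(d[1],d[0]))
b,r,n=bar(c,(380,225,412,280));print(b,r,n,at(c,*b,106))
bp=cv2.boxPoints(r);print([at(c,*q,107).tolist() for q in bp])
b,r,n=bar(s,(340,265,382,292));print(b,r,n,at(s,*b,101),px(s,[0,0,0]))
# carrier rim corners top, z ~ 12+18
C=np.array([(572,207),(735,243),(681,474),(514,436)])/2.96+[180,140]
Q=np.array([at(c,*p,31) for p in C])[:,:2];print("rim",Q.tolist(),Q.mean(0)); d=Q[0]+Q[1]-Q[2]-Q[3];print("yaw",np.arctan2(d[1],d[0]))
for n,p in dict(g1=(320,85),g2=(520,90),g3=(417,240),g4=(432,415),tin=(418,95)).items(): print(n,at(c,p[0]/2.96+180,p[1]/2.96+140,60))
E
```

```text
top [[628.9, 309.0], [650.7, 169.2], [472.0, 141.2], [450.3, 281.6]] [550.475 225.25 ] sides [np.float64(180.7), np.float64(141.5), np.float64(180.9), np.float64(142.1)]
 yaw(+x away from bail) 0.15382686217824268
side [[624.9, 297.2], [648.5, 165.3], [469.6, 134.7], [447.6, 272.3]] [547.65  217.375] sides [np.float64(179.0), np.float64(134.0), np.float64(181.5), np.float64(139.3)]
 yaw(+x away from bail) 0.1545685094369925
[394.23529412 252.97794118] ((394.1470947265625, 252.91177368164062), (4.6081767082214355, 30.802024841308594), 14.03624439239502) 136 [ 524.1 -203.4  106. ]
[[483.7, -185.6, 107.0], [568.2, -207.9, 107.0], [564.9, -220.5, 107.0], [480.5, -198.1, 107.0]]
[360.71584699 279.61748634] ((360.737548828125, 278.6651916503906), (7.803003311157227, 33.23003387451172), 70.34617614746094) 183 [ 516.1 -210.4  101. ] [136.8 372.5]
rim [[655.8, -152.0], [618.2, -315.2], [387.5, -257.2], [426.0, -91.3]] [ 521.875 -203.925]
yaw -0.25227184742713454
g1 [776.7 100.2  60. ]
g2 [770.  -99.2  60. ]
g3 [620.6   4.2  60. ]
g4 [447.7  -9.6  60. ]
tin [765.8   2.4  60. ]
```

```bash
cat >> h.py <<'E'
def rel(P,yaw):
    s=monitor.read_state();p=np.array(s["eef_pos"]);r=s["eef_rot"];y=r[2]
    d=np.array(P)-p; t=(yaw-y+np.pi/2)%np.pi-np.pi/2
    print("clock",s["clock"],"tcp",p.round(1),"rot",np.round(r,4),"move",np.round([d[0]*np.cos(y)+d[1]*np.sin(y),d[0]*np.sin(y)-d[1]*np.cos(y),-d[2]],1),"turn",np.degrees(-t).round(2),"F",np.round(s["wrist_force"],1),"M",np.round(s["moment"],2),"gap",s["finger_gap"])
E
python3 -c "
from h import *
rel([523.5,-203.5,97],-0.246)"
```

```text
clock 1.0 tcp [194.7 514.4 224.5] rot [-3.1416  0.      2.7798] move [-561.6 -555.   127.5] turn -6.64 F [-0.9 -0.5 -0. ] M [-0.07  0.   -0.03] gap 94.22043842488175
```

arm_command --pt "1 -43 -43 0 -1" --pt "1 -86 -85 0 -2" --pt "1 -130 -128 0 -3" --pt "1 -173 -171 0 -4" --pt "1 -216 -213 0 -5" --pt "1 -259 -256 0 -6" --pt "1 -302 -299 0 -6.6" --pt "1 -346 -342 0 -6.6" --pt "1 -389 -384 0 -6.6" --pt "1 -432 -427 0 -6.6" --pt "1 -475 -470 0 -6.6" --pt "1 -518 -512 0 -6.6" --pt "1 -561.6 -555 0 -6.6" --pt "1 -561.6 -555 20 -6.6" --pt "1 -561.6 -555 50 -6.6" --pt "1 -561.6 -555 70 -6.6" --pt "1 -561.6 -555 70 -6.6"

```text
clock: 3.12
eef_pos: [522.9, -203.3, 153.3]
eef_rot: [3.141, -0.003, 2.895]
wrist_force: [0.2, -0.4, 0.6]
finger_gap: 94.0
finger_force: 0.0
```

```bash
python3 - <<'E'
from m import *
rel([523.5,-203.5,97],-0.246)
c=imaging.camera("side");save(c,"side1")
cv2.imwrite("pics/side1c.png",cv2.resize(c["img"][180:360,280:440,::-1],None,fx=3.3,fy=3.3))
b,r,n=bar(c,(340,265,382,292));print(b,n,at(c,*b,101))
E
```

```text
clock 3.125 tcp [ 522.9 -203.3  153.3] rot [ 3.1411e+00 -2.6000e-03  2.8949e+00] move [-0.6 -0.1 56.3] turn -0.04 F [ 0.2 -0.4  0.6] M [ 0.02 -0.02 -0.07] gap 94.01769305984429
[357.68852459 280.30601093] 183 [ 508.7 -207.1  101. ]
```

View pics/side1c.png

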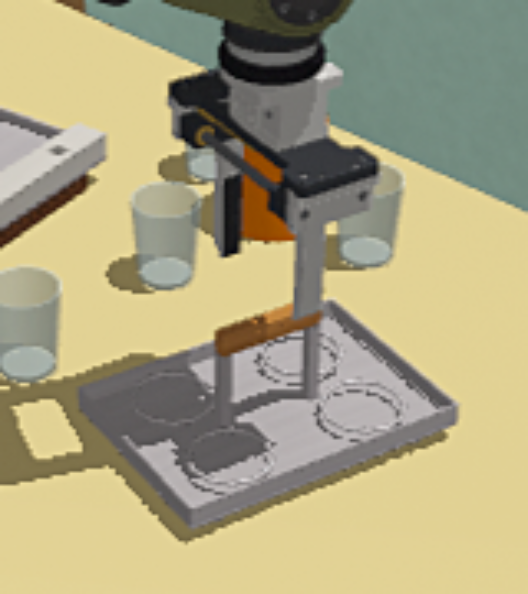

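The fingers straddle the handle bar (crop px (265,330)), so the alignment is good and I descend and grip.

arm_command --pt "1 -0.5 0 25 0" --pt "1 -0.5 0 45 0" --pt "1 -0.5 0 56 0" --pt "1 -0.5 0 56 0" --pt "0 -0.5 0 56 0" --pt "0 -0.5 0 56 0" --pt "0 -0.5 0 56 0" --pt "0 -0.5 0 56 0" --pt "0 -0.5 0 56 0" --pt "0 -0.5 0 56 0" --pt "0 -0.5 0 52 0" --pt "0 -0.5 0 40 0" --pt "0 -0.5 0 20 0" --pt "0 -0.5 0 0 0" --pt "0 -0.5 0 -40 0" --pt "0 -0.5 0 -80 0" --pt "0 -0.5 0 -80 0" --pt "0 -0.5 0 -80 0" --force 50

```text
clock: 5.42
eef_pos: [523.5, -203.4, 233.4]
eef_rot: [3.141, -0.002, 2.895]
wrist_force: [0.8, -0.4, -3.2]
finger_gap: 13.1
finger_force: 50.0
```

```bash
python3 - <<'E'
from m import *
c=imaging.camera("top");save(c,"top2");c2=imaging.camera("side");save(c2,"side2")
rel([550.5,225.2,232],0.154)
cv2.imwrite("pics/side2c.png",cv2.resize(c2["img"][130:330,280:440,::-1],None,fx=3,fy=3))
E
```

```text
clock 5.525 tcp [ 523.4 -203.4  232.9] rot [ 3.1412e+00 -2.6000e-03  2.8950e+00] move [ 78.4 422.2   0.9] turn -22.95 F [ 0.4 -0.4 -3.1] M [ 0.02  0.05 -0.  ] gap 12.856897650608582
```

View pics/side2c.png

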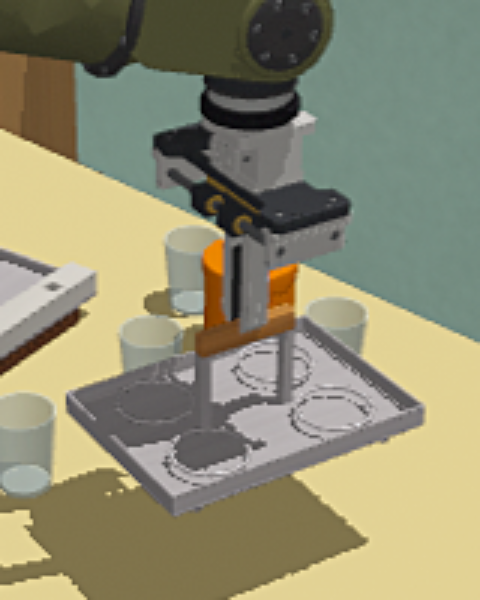

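The carrier is lifted level (its bar is at crop px (248,328) between the pads). I carry it to a point above the stand.

arm_command --pt "0 4 20 0 -1" --pt "0 11 60 0 -3" --pt "0 19 100 0 -5" --pt "0 26 140 0 -7.5" --pt "0 34 180 0 -10" --pt "0 41 220 0 -12.5" --pt "0 48 260 0 -15" --pt "0 56 300 0 -17.5" --pt "0 63 340 0 -20" --pt "0 71 380 0 -22" --pt "0 76 410 0 -23" --pt "0 78.4 422.2 0 -23" --pt "0 78.4 422.2 20 -23" --pt "0 78.4 422.2 45 -23" --pt "0 78.4 422.2 60 -23" --pt "0 78.4 422.2 60 -23" --pt "0 78.4 422.2 60 -23"

```text
clock: 7.65
eef_pos: [551.4, 225.0, 175.4]
eef_rot: [3.141, 0.001, -2.987]
wrist_force: [0.1, -0.2, -3.0]
finger_gap: 13.4
finger_force: 50.0
```

```bash
python3 - <<'E'
from m import *
c=imaging.camera("top");save(c,"top3");c2=imaging.camera("side");save(c2,"side3")
rel([550.5,225.2,172],0.154)
a=cv2.resize(c["img"][180:320,190:310,::-1],None,fx=3.5,fy=3.5);b=cv2.resize(c2["img"][130:270,200:320,::-1],None,fx=3.2,fy=3.5)
cv2.imwrite("pics/both3.png",np.hstack([a,b])[:, :800])
for k in(c,c2):
    for f in trace(k,"carrier")[:1]: print(f["p"],np.round(f["rect"],1))
E
```

```text
clock 7.75 tcp [551.3 225.  175.4] rot [ 3.1414e+00  1.5000e-03 -2.9869e+00] move [0.8 0.3 3.4] turn 0.04 F [ 0.1  0.7 -3.2] M [ 0.01  0.02 -0.04] gap 13.03732961583043
0.66 [243.9 243.1  71.6  85.3]
0.57 [260.2 222.9  95.8  59.5]
```

View pics/both3.png

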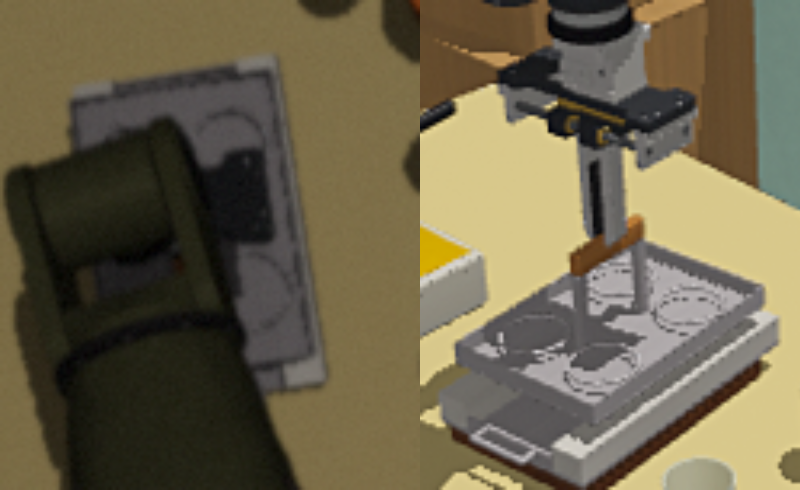

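Left half (top view): the carrier covers the tray, with its visible corners at crop px (72,100), (272,72) and (312,360). Right half (side view): the carrier hovers level above the tray, with rim corners at (457,352), (595,420), (763,285) and (648,240). I fit the carrier's pose from these corners.

```bash
python3 - <<'E'
from m import *
from scipy.optimize import least_squares
c=imaging.camera("top");s=imaging.camera("side")
# refine corners subpixel near the given pixels
T={(1,1):(72,100),(1,-1):(272,72),(-1,-1):(312,360)}
S={(-1,1):(457,352),(-1,-1):(595,420),(1,-1):(763,285),(1,1):(648,240)}
T={k:np.array(v)/3.5+[190,180] for k,v in T.items()}
S={k:np.array([(v[0]-420)/3.2+200,v[1]/3.5+130]) for k,v in S.items()}
def crn(p,k): return [p[0]+k[0]*120*np.cos(p[2])-k[1]*85*np.sin(p[2]),p[1]+k[0]*120*np.sin(p[2])+k[1]*85*np.cos(p[2]),p[3]]
for n,cam,D in(("top",c,T),("side",s,S)):
    f=lambda p:np.concatenate([px(cam,crn([*p,108],k))-q for k,q in D.items()])
    r=least_squares(f,[551,225,.154],x_scale=[1,1,.01],diff_step=1e-3);print(n,r.x,r.fun.round(1))
# tray corners in top, visible: for reference z=50
for n,p in dict(tl=(72,90),tr=(275,57),br=(327,383)).items(): print(n,at(c,p[0]/3.5+190,p[1]/3.5+180,50))
E
```

```text
top [5.46562146e+02 2.20989834e+02 1.53006276e-01] [-1.6  0.6 -0.  -0.8  1.4  0.2]
side [5.45194449e+02 2.15749589e+02 1.34569016e-01] [-2.6 -7.9 -2.2 -8.9  0.9 -3.9 -5.6 -6.4]
tl [669.6 331.4  50. ]
tr [696.5 159.1  50. ]
br [421.3 115.1  50. ]
```

```bash
python3 - <<'E'
from m import *
from scipy.optimize import least_squares
c=imaging.camera("side")
def read(n): return {"img":cv2.imread(f"pics/{n}.png")[:,:,::-1].copy(),"view":c["view"],"mtx":c["mtx"]}
S={(-1,1):(457,352),(-1,-1):(595,420),(1,-1):(763,285),(1,1):(648,240)}
S3={k:np.array([(v[0]-420)/3.2+200,v[1]/3.5+130]) for k,v in S.items()}
S2={k:np.array(v)/3+[280,130] for k,v in {(-1,1):(67,403),(-1,-1):(176,505),(1,-1):(424,405),(1,1):(303,318)}.items()}
S1={k:np.array(v)/3.3+[280,180] for k,v in {(-1,1):(80,393),(-1,-1):(188,515),(1,-1):(457,402),(1,1):(330,303)}.items()}
def crn(p,k): return [p[0]+k[0]*120*np.cos(p[2])-k[1]*85*np.sin(p[2]),p[1]+k[0]*120*np.sin(p[2])+k[1]*85*np.cos(p[2]),p[3]]
def P(X):
    V=np.array(c["view"]);p=np.array(c["mtx"])@(V[:3,:3]@np.array(X)+V[:3,3]);return p[:2]/p[2]
for n,D,x0 in(("s1 rest: expect 523.5,-203.5,-.246,30",S1,[523,-203,-.246,30]),("s2 tcp 523.4,-203.4,232.9",S2,[523,-203,-.246,165]),("s3 tcp 551.3 225 175.4",S3,[551,225,.154,108])):
    r=least_squares(lambda p:np.concatenate([P(crn(p,k))-q for k,q in D.items()]),x0,x_scale=[1,1,.01,1]);print(n,r.x.round(3),"handle z",(r.x[3]+67).round(1),r.fun.round(1))
E
```

```text
s1 rest: expect 523.5,-203.5,-.246,30 [ 5.29969e+02 -1.98940e+02 -2.45000e-01  2.17390e+01] handle z 88.7 [-0.8 -0.4  1.  -0.7 -0.2  1.5 -0.1 -0.4]
s2 tcp 523.4,-203.4,232.9 [ 5.26798e+02 -2.02099e+02 -2.23000e-01  1.36102e+02] handle z 203.1 [-0.5 -1.   0.7 -0.4  0.3  1.2 -0.7  0.3]
s3 tcp 551.3 225 175.4 [5.54714e+02 2.19644e+02 1.26000e-01 7.96750e+01] handle z 146.7 [ 0.4 -1.2 -0.2 -1.9  2.7  3.1 -3.   0.3]
```

arm_command --pt "0 0 0 1.5 0" --pt "0 0 0 3 0" --pt "0 0 0 4.5 0" --pt "0 0 0 5.5 0" --pt "0 0 0 6.5 0" --pt "0 0 0 7 0" --pt "0 0 0 7 0"

```text
clock: 8.88
eef_pos: [551.4, 225.0, 170.4]
eef_rot: [3.141, 0.003, -2.987]
wrist_force: [-8.3, -4.9, 21.0]
finger_gap: 13.0
finger_force: 50.0
```

arm_command --pt "0 0 0 -1 0" --pt "0 0.5 -0.2 -1 0" --pt "0 1 -0.4 -1 0" --pt "0 1.5 -0.6 -1 0" --pt "0 1.5 -0.6 -1 0"

```text
clock: 9.5
eef_pos: [550.8, 224.7, 170.6]
eef_rot: [3.141, 0.005, -2.987]
wrist_force: [0.8, 1.4, 10.6]
finger_gap: 13.1
finger_force: 50.0
```

arm_command --pt "0 0.5 0 0 0" --pt "0 1 0 0 0" --pt "0 1.5 0 0 0" --pt "0 1.5 0 0 0"

```text
clock: 10.0
eef_pos: [548.1, 223.9, 168.5]
eef_rot: [3.142, 0.0, -2.987]
wrist_force: [-0.6, 0.5, -2.1]
finger_gap: 13.0
finger_force: 50.0
```

arm_command --pt "0 0 0 1 0" --pt "0 0 0 2 0" --pt "0 0 0 3 0" --pt "0 0 0 4 0" --pt "0 0 0 4 0"

```text
clock: 10.62
eef_pos: [548.1, 223.9, 164.3]
eef_rot: [-3.142, -0.0, -2.987]
wrist_force: [-0.7, 0.1, -2.7]
finger_gap: 13.2
finger_force: 50.0
```

Contact-free 6 mm below the rail contact height, so the lugs are in the sockets. I continue down gently.

arm_command --pt "0 0 0 1 0" --pt "0 0 0 2 0" --pt "0 0 0 3 0" --pt "0 0 0 4 0" --pt "0 0 0 5 0" --pt "0 0 0 5 0"

```text
clock: 11.38
eef_pos: [548.1, 223.9, 159.4]
eef_rot: [-3.142, -0.0, -2.987]
wrist_force: [-0.4, 0.5, -2.5]
finger_gap: 12.9
finger_force: 50.0
```

arm_command --pt "0 0 0 0.5 0" --pt "0 0 0 1 0" --pt "0 0 0 1.5 0" --pt "0 0 0 1.5 0"

```text
clock: 11.88
eef_pos: [548.2, 223.9, 158.9]
eef_rot: [3.142, 0.001, -2.987]
wrist_force: [-3.6, -2.3, 6.2]
finger_gap: 12.7
finger_force: 50.0
```

Deck contact comes 12 mm below the lug-on-rail height, so the carrier is seated. I unload, release and retreat.

arm_command --pt "0 0 0 -0.6 0" --pt "0 0 0 -0.6 0" --pt "0.3 0 0 -0.6 0" --pt "0.5 0 0 -0.6 0" --pt "0.6 0 0 -0.6 0" --pt "0.6 0 0 -0.6 0" --pt "0.6 0 0 -0.6 0" --pt "0.6 0 0 -10 0" --pt "0.6 0 0 -30 0" --pt "0.6 0 0 -60 0" --pt "0.6 0 0 -100 0" --pt "0.6 50 -50 -130 0" --pt "0.6 100 -100 -150 0" --pt "0.6 140 -140 -150 0" --pt "0.6 170 -180 -150 0" --pt "0.6 170 -220 -150 0" --pt "0.6 170 -260 -150 0" --pt "0.6 170 -260 -150 0"

```text
clock: 14.12
eef_pos: [420.2, -61.0, 308.5]
eef_rot: [-3.141, 0.001, -2.99]
wrist_force: [-0.3, 0.1, 0.1]
finger_gap: 56.1
finger_force: 0.0
```

```bash
python3 - <<'E'
from m import *
c=imaging.camera("top");s=imaging.camera("side");save(s,"side4")
rel([550,225,172],0.154)
a=cv2.resize(c["img"][180:320,190:310,::-1],None,fx=3.4,fy=4.2);b=cv2.resize(s["img"][180:300,190:320,::-1],None,fx=3,fy=4.9)
cv2.imwrite("pics/both4.png",np.hstack([a,b]))
b,r,n=bar(s,(235,195,290,245));print(b,n,px(s,[548,224,136]),px(s,[548,224,148]))
b,r,n=bar(c,(235,225,270,275));print(b,r,n,at(c,*b,144))
E
```

```text
clock 14.225 tcp [420.2 -59.1 308.4] rot [-3.1416e+00  5.0000e-04 -2.9877e+00] move [-171.8  260.8  136.4] turn -0.0 F [ 0.2 -0.5  0.4] M [ 0.02 -0.03 -0.01] gap 56.74303625423006
[258.00787402 206.27559055] 127 [257.9 205.2] [257.6 201.5]
[241.26060606 244.91515152] ((241.22817993164062, 244.5402374267578), (31.691146850585938, 5.495574951171875), 81.57302856445312) 165 [547.5 224.6 144. ]
```

View pics/both4.png

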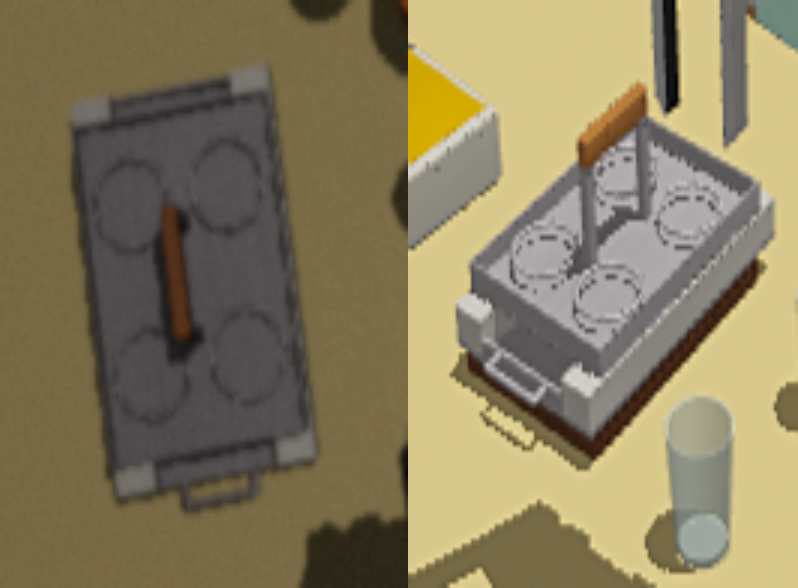

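The carrier sits flush and centred on the tray: 20 mm of tray shows at each end (top view, rows 110 and 470), the bar is at (176,275), and there is no gap at the rails. The glasses are standing and the gripper is clear.

```bash
python3 -c "
from cell import job
print(job.sign_off())"
```

```text
the job is handed in; nothing more can be done
None
```

The carrier is on the pull-out tray with all four lugs in the sockets and the deck flush on the rails. It's been let go and the job is handed in (about 14 s of the 61 s used); sign-off returned no verdict.

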